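Clamp a knob blank in the drilling jig

TASK

Set the drawer-knob blank upright in the drilling jig, its foot flat on the board between the fence and the open jaw, and let go of it. Then turn the wooden bar knob clockwise (seen from above) until the sprung jaw's roller drops into the notch of the cam and the jaw clamps the blank against the fence; stop there, do not wrench the knob on against the notch, and let go. Leave the offcut, the square and the screwdriver where they lie.

Things in the scene. Friction and masses are not known exactly. Their poses are not given: they have to be found in the camera images.
- blank_mid (a point): Loose pine drawer-knob blank, 0.15 to 0.28 kg: a rectangular foot 60 mm (its x) by 44 mm (its y), 26 mm high, and in the middle of the foot's top a round upright boss, 30 mm across, 32 mm high (58 mm over all). This point is on its axis, 29 mm above its underside; z up. It stands on the bench. Best held by the boss from above, fingertips just over the foot.
- jig: Drilling jig fixed to the bench: wooden board 150 mm (x) by 220 mm (y), 18 mm thick; origin at the centre of its underside, z up. Along its y stand: the cam (shaft at y = -60 mm, disc radius 34 mm, top 32 mm above the bench), the fence and the jaw. Two 8 mm rods at x = -42 and +42 mm (tops 30 mm above the bench) run from the jaw past the fence to the roller at the cam.
- fence_face (a point): Middle of the fence's flat face, which looks along the jig's +y (at jig y = +10 mm); axes as the jig's. The fence is 60 mm wide (x), 12 mm thick, its top 40 mm above the bench.
- nest (a point): Centre of the blank's underside when pushed against the fence: on the board (18 mm above the bench), 22 mm from the fence face; axes as the jig's. The blank's y goes along the jig's y (either way round), its 60 mm side along the fence. With the jaw open the space is 50 mm, 6 mm more than the foot: its middle lies 3 mm further along +y.
- jaw_plate (a point): Middle of the jaw's clamping face, which looks back at the fence, 30 mm above the bench; moves with the jaw, a plate 96 mm wide (x), 12 mm thick, top 40 mm above the bench.
- jaw (a joint): How far the sprung jaw and its roller have moved towards the cam, m. About 0 with the jaw open, its 10 mm roller riding on the cam's round edge; about 0.006 when the roller has dropped into the notch and the jaw holds the blank; up to 0.010 with nothing in the jaw. The spring pushes with 10 to 12 N.
- knob_grip (a point): Dark wooden bar knob on the cam's shaft: 60 mm long (this point's x), 34 mm wide (its y), 34 mm high. This point is its centre, on the vertical shaft, 65 mm above the bench (bar from 48 to 82 mm); z up. It turns the cam. It is set on the shaft at any angle, so the bar's direction does not tell where the notch is.
- knob (a joint): Angle turned clockwise (from above) since the start, rad. Grip it across the 34 mm with some 25 N; it turns against 0.1 to 0.3 Nm. After 0.3 to 1.0 rad, different each time, the roller starts to sink over the notch edge, pulling the knob on (to 0.6 Nm); 0.15 rad later it is fully in. Then 0.1 rad of play, then the steep far wall stops it dead: there keep below 0.5 Nm.
- offcut: Bystander: loose square pine offcut, 58 x 58 mm, 28 mm high, no boss; origin at the centre of its underside.
- square: Bystander: loose steel try square lying on the bench, stock 75 mm and blade 110 mm; origin under the stock's centre.
- screwdriver: Bystander: loose screwdriver with a yellow handle, 200 mm long, lying on the bench; origin under its middle.
Things that resemble listed ones, but are neither listed nor needed, are in the scene too. What is shaped like the part that bears blank_mid but pink, white or yellow is not meant.

How it is judged (in metres and radians):
On the way, in this order (a step that is already met when the one before it is completed fails the run):
1. the blank stands flat in the open jig between fence and jaw, let go, the jaw still open (x of blank_mid in the frame of jig between -0.012 and 0.012 m and y of blank_mid in the frame of jig between 0.03 and 0.041 m and z of blank_mid in the frame of jig between 0.043 and 0.051 m and angle between blank_mid's own z axis and vertical below 0.1 rad and angle between the y axis of blank_mid and the y axis of jig, either way round below 0.17 rad and contact force between the fingers and blank below 0.1 N and value of joint jaw below 0.002 m), for 0.2 s.
2. the roller has dropped into the notch and the jaw has closed on the blank (value of joint jaw between 0.0045 and 0.0078 m and contact force between jaw and blank above 4 N), for 0.2 s.
At the end, for the whole second after the job is handed in: The blank stands flat and upright on the jig's board, against the fence within 2 mm, within 12 mm of the middle of the fence and square to it within 0.17 rad; the roller is in the notch (jaw moved 4.5 to 7.8 mm) and the jaw presses on the blank with more than 4 N; all is at rest and let go (all of step 2 and x of blank_mid in the frame of jig between -0.012 and 0.012 m and y of blank_mid in the frame of jig between 0.03 and 0.034 m and z of blank_mid in the frame of jig between 0.043 and 0.051 m and angle between blank_mid's own z axis and vertical below 0.1 rad and angle between the y axis of blank_mid and the y axis of jig, either way round below 0.17 rad and contact force between the fingers and blank below 0.1 N and linear speed of blank below 0.01 m/s and velocity of joint knob between -0.1 and 0.1 rad/s and contact force between the fingers and jig below 0.1 N); the robot touches nothing.
It fails at once if the jaw and its roller are overloaded (over 30 N in all), as when the knob is wrenched on against the notch (contact force between jaw and anything else above 30 N).
It fails at once if the offcut is moved more than 15 mm (distance of offcut from where it was at the start of the episode above 0.015 m).
It fails at once if the square is moved more than 15 mm (distance of square from where it was at the start of the episode above 0.015 m).
It fails at once if the screwdriver is moved more than 15 mm (distance of screwdriver from where it was at the start of the episode above 0.015 m).
It also fails if it takes over 67 s, if anything falls off the work surface, if the arm or the gripper's body presses on something with over 40 N, if the wrist force passes 120 N, or if a joint passes its speed limit or range.

ROBOT

A 6-joint arm with a two-finger parallel gripper is mounted at the origin on the work surface. World frame = base frame: x ahead of the robot, y to its left, z up, the work surface at z = 0. Lengths are in mm, angles in rad, forces in N, time in s.
With the tool pointing down it reaches from about 325 to 850 mm from the base axis. Payload 15.5 kg.
Tool frame: the origin (TCP) lies midway between the tips of the shut fingers; the grasp point (between the pads) lies 19 mm behind it; z points along the fingers, x is the direction in which the jaws open and shut, and the axes are right-handed (so a half turn about z gives the same grasp; the last joint's range is limited). The gripper opens to 91 mm and grips with 3 to 60 N. Pads are 32 mm wide; open, the fingers measure 118 mm over their backs; the gripper's body (76 mm by 178 mm) begins 60 mm behind the grasp point.
Start: joints at [-1.44, 0.494, 1.345, -0, 1.302, -0.096], TCP at [139.93, -609.135, 213.915] pointing down, gripper open.
Joint ranges: [-2.91, 2.91], [-0.82, 2.16], [0.22, 2.67], [-1.22, 4.37], [0.12, 2.79], [-3.08, 3.08]. Speed limits (rad/s): [1.89, 1.89, 2.57, 3.01, 3.01, 3.01].

INTERFACE

Orientations are given as a unit quaternion [w, x, y, z].
In Python, from workcell import arm, optics, sign_off gives the robot as it stands.
- The arm moves only by the tool arm_command, never from a script. Its arguments are lists of equal length, an entry for each row: "xyz": the shift along the world's x, y, z in m, a list of three; "angular": the turn, a rotation vector about the world's x, y, z in degrees, a list of three; "grip": the closure, from -1 (fully open) to 1 (shut). In form: {"xyz": [[x, y, z], ...], "angular": [[ax, ay, az], ...], "grip": [grip, ...]}. A call has 1 to 20 rows; each row is the pose to reach, as a shift and turn from the pose commanded when the call began; what a row does not reach only later rows make up. A row lasts 1/10 s, in which the tool goes at most 50 mm and 8.59 degrees, less where a joint would pass 70% of its speed; a pose out of reach is approached as far as the arm can. A call with a gripper value outside its range is refused whole. The fingers move at their own pace and stop on an object; the grip force is fixed at half the most. Time passes only in rows, so rows that repeat a pose let the fingers close. It gives the time, the measured TCP pose, the force and the opening at its end, in the units of the state.
- arm.state(): the state, without advancing time (a new reading comes with each control period).
- optics.grab_frame(name): name is "scene" or "top" or "wrist"; returns the picture (420x560x3 uint8, red, green, blue); there is no depth.
- optics.camera_model(name): a dict with "fov_y" (degrees; the focal length in pixels is half the picture's height over the tangent of half this angle, whatever the lens; pixels are square), "cx", "cy" (the principal point, pixels), "rvec" (rotation vector, rad) and "tvec" (3), from world to camera coordinates, as OpenCV has them; the wrist camera has in their place "T_tool_cam" (4x4, takes a point from camera to tool coordinates, whose origin is the TCP and whose axes are the tool frame's). Camera axes: x right, y down, z forward; pixel columns grow to the right and rows downward; lengths in mm; the calibration is good to about 2 mm. The wrist camera is an equidistant fisheye: a pixel r from the principal point sees the ray r / f radians off the axis. A picture is of the moment at which its call begins: read the wrist's pose just before it. camera_model takes no time and is no camera call.
- sign_off(): hands the job in, once; it reports no verdict.
Trained networks look in the newest picture that a camera, given by its name, has taken for a name from the list of things; names that differ only in an ending like _2 or _b are one class to them, and where a whole thing is asked for, a point or a joint stands for the part that bears it (a point fixed in the world has none). Each returns a list of dicts, best first, with "p" (0 to 1); they miss things now and then, are a little off and sometimes report something else, mostly with a low value. They report only what shows in the picture. A call takes as long as a camera call. They do not tell look-alikes from the thing itself.
- optics.search_frame(camera, thing): "xy" ([column, row] as shares, 0 to 1, of the picture: columns of its width, rows of its height, amid what is visible of it).
- optics.regions_of(camera, thing): "region" (420x560 bool, what is visible of it) and "xy" ([column, row] as shares, 0 to 1, of the picture: columns of its width, rows of its height, amid what is visible of it).
- optics.place_of(camera, thing): "xy" ([column, row] as shares, 0 to 1, of the picture: columns of its width, rows of its height: a listed point, or the origin of a listed thing).
The state is a dict: "clock": time; "joints": joint angles; "joint_vel": joint speeds; "tau": joint torques, N m; "tool_pos": TCP position; "orientation": TCP orientation; "force": force on the tool from outside, world axes, zero at the start; "moment": the same for the moment, N m; "grip_width": finger opening in mm.
Only numpy, scipy, OpenCV 4.12 (cv2) and the standard library are available. Lean on these libraries where they do the work, as an engineer would, in place of code of your own. Each camera call takes 0.05 s, during which the arm holds its last target.

## Working session

There is one attempt and no reset: what is moved stays moved. The work goes in short steps, Python scripts to look and compute and a tool call to move; the robot and the scene stay as the last step left them, time stands still between calls to the robot, and variables do not carry over. Pictures are saved under pics/ and viewed, and the job is handed in when it is done.

Besides the shell and the picture viewer there is one more tool, called after ">>>" in YAML: its name, and indented under it one key for each argument. arm_command: Moves the arm, as the interface text tells. Its arguments: {"type":"object","properties":{"xyz":{"type":"array"},"angular":{"type":"array"},"grip":{"type":"array"}},"required":["xyz","angular","grip"]}

```bash
mkdir -p pics
cat > h.py <<'E'
import numpy as np, cv2
from workcell import arm, optics, sign_off
from scipy.spatial.transform import Rotation as R
def save(im,n): cv2.imwrite('pics/'+n,cv2.cvtColor(im,cv2.COLOR_RGB2BGR))
def cam(name):
    m=optics.camera_model(name); f=210/np.tan(np.radians(m['fov_y'])/2); return m,f
def ray(name,uv,st=None):
    m,f=cam(name); d=np.array([(uv[0]-m['cx'])/f,(uv[1]-m['cy'])/f])
    if name=='wrist':
        th=np.hypot(*d); v=np.array([*(d/max(th,1e-9)*np.sin(th)),np.cos(th)])
        T=np.array(m['T_tool_cam']); st=st or arm.state()
        q=st['orientation']; Rw=R.from_quat([q[1],q[2],q[3],q[0]]).as_matrix()
        return Rw@T[:3,3]+np.array(st['tool_pos']), Rw@T[:3,:3]@v
    Rm=R.from_rotvec(np.ravel(m['rvec'])).as_matrix(); t=np.ravel(m['tvec'])
    return -Rm.T@t, Rm.T@np.array([d[0],d[1],1])
def atz(name,uv,z,st=None):
    o,d=ray(name,uv,st); return o+d*(z-o[2])/d[2]
def proj(name,P,st=None):
    m,f=cam(name); P=np.array(P,float)
    if name=='wrist':
        T=np.array(m['T_tool_cam']); st=st or arm.state()
        q=st['orientation']; Rw=R.from_quat([q[1],q[2],q[3],q[0]]).as_matrix()
        p=T[:3,:3].T@(Rw.T@(P-np.array(st['tool_pos']))-T[:3,3])
        r=np.hypot(p[0],p[1]); th=np.arctan2(r,p[2]); return np.array([m['cx'],m['cy']])+f*th*p[:2]/max(r,1e-9)
    p=R.from_rotvec(np.ravel(m['rvec'])).as_matrix()@P+np.ravel(m['tvec'])
    return np.array([m['cx']+f*p[0]/p[2],m['cy']+f*p[1]/p[2]])
E
python3 - <<'E'
from h import *
print(arm.state())
Z={'blank_mid':29,'jig':0,'fence_face':30,'nest':18,'jaw_plate':30,'knob_grip':65}
for c in ['top','scene','wrist']:
    im=optics.grab_frame(c); save(im,c+'0.png'); print(c,cam(c)[0])
    if c=='wrist': continue
    for t,z in Z.items():
        for r in optics.place_of(c,t)[:4]:
            uv=np.array(r['xy'])*[560,420]; print(c,t,round(r['p'],2),uv.round(1),atz(c,uv,z).round(1))
E
```

```text
{'clock': 0.0, 'joints': array([-1.44053000e+00,  4.94176627e-01,  1.34610404e+00, -2.12916014e-05,
        1.30249074e+00, -9.55008252e-02]), 'joint_vel': array([ 1.23592676e-03,  3.45878342e-04,  1.01622950e-03,  6.21539564e-04,
       -2.01638613e-06,  1.39844233e-04]), 'tau': array([-4.53368542e-03, -8.78820777e+01, -3.81845033e+01,  7.05136824e-02,
        5.32610575e-02, -9.70742053e-05]), 'tool_pos': array([ 139.85700466, -608.77880628,  213.35151571]), 'orientation': array([-4.02062044e-04,  7.82259292e-01, -6.22952688e-01, -4.31062106e-04]), 'force': array([-0.06879425,  0.53556893, -0.09739662]), 'moment': array([ 0.02980102, -0.01664683, -0.0398512 ]), 'grip_width': 91.0743607638159}
top {'fov_y': 45.125035996139104, 'cx': 279.8574933053062, 'cy': 203.6654154989908, 'rvec': array([ 2.19556922, -2.15730383,  0.11993937]), 'tvec': array([  27.00932025,  596.44609594, 1401.69384898])}
top blank_mid 0.94 [413.8 248.4] [ 476.2 -341.8   29. ]
top blank_mid 0.78 [401.3 287.7] [ 366.2 -305.8   29. ]
top blank_mid 0.75 [380.7 252. ] [ 464.5 -248.3   29. ]
top blank_mid 0.7 [344.9 2
[... 781 characters left out ...]
ig 0.64 [311.4 229.7] [559.  143.1   0. ]
scene fence_face 0.62 [314.9 223.8] [568.4 150.7  30. ]
scene nest 0.75 [325.7 229.4] [579.4 180.   18. ]
scene jaw_plate 0.68 [332.6 227.7] [586.4 197.3  30. ]
scene knob_grip 0.61 [287.8 211.1] [552.3  76.8  65. ]
wrist {'fov_y': 65.70646984690485, 'cx': 279.90999920843166, 'cy': 209.54955063278635, 'T_tool_cam': array([[ 9.99999190e-01, -7.44192254e-04, -1.03264223e-03,
         4.67129546e-03],
       [ 1.00959453e-03,  9.57803642e-01,  2.87421580e-01,
        -8.36440632e+01],
       [ 7.75171570e-04, -2.87422390e-01,  9.57803617e-01,
        -1.70104135e+02],
       [ 0.00000000e+00,  0.00000000e+00,  0.00000000e+00,
         1.00000000e+00]])}
```

Run:
```python
import cv2
a=cv2.imread('pics/top0.png'); cv2.imwrite('pics/top0c.png',cv2.resize(a[170:320,180:440],None,fx=3,fy=3,interpolation=cv2.INTER_CUBIC))
```

```text
(no output)
```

View pics/top0c.png

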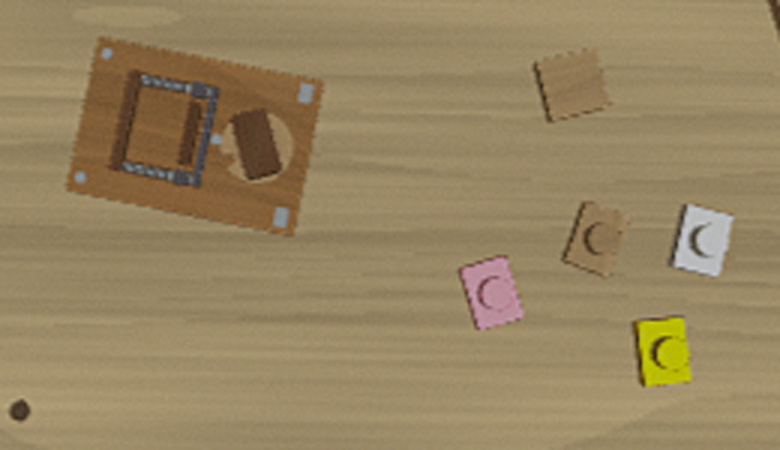

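View pics/scene0.png

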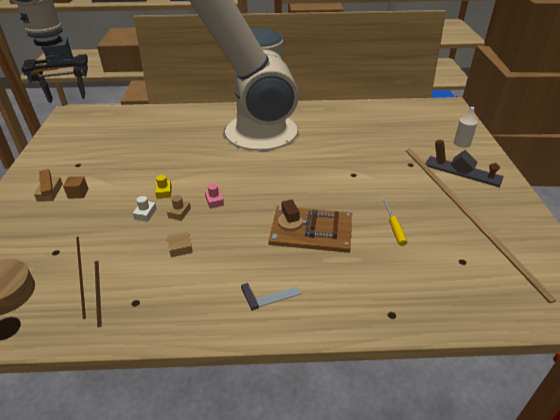

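View pics/wrist0.png

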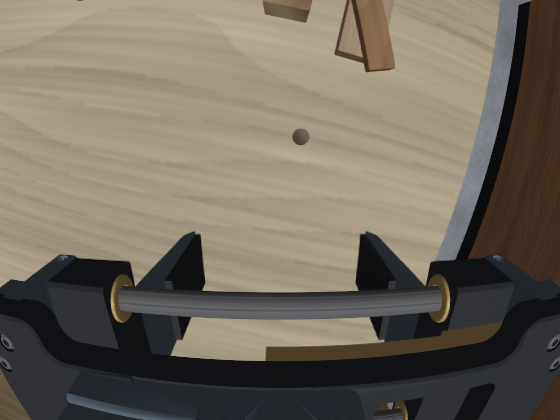

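Top view: the jig is at left centre (≈(243,216)). The blank-shaped parts are pine (379,250), white (413,248), yellow (401,288) and pink (345,267). The square pine piece at (371,198) has no boss, so it is the offcut. The pine one at (379,250) fits, about (464,−248) mm. I'll move over it and confirm with the wrist camera.

>>> arm_command:
  xyz:
    - [0.324,0.361,0]
    - [0.324,0.361,0]
    - [0.324,0.361,0]
    - [0.324,0.361,0]
    - [0.324,0.361,0]
    - [0.324,0.361,0]
    - [0.324,0.361,0]
    - [0.324,0.361,0]
    - [0.324,0.361,0]
    - [0.324,0.361,0]
    - [0.324,0.361,0]
    - [0.324,0.361,0]
    - [0.324,0.361,0]
    - [0.324,0.361,0]
  angular:
    - [0,0,57]
    - [0,0,57]
    - [0,0,57]
    - [0,0,57]
    - [0,0,57]
    - [0,0,57]
    - [0,0,57]
    - [0,0,57]
    - [0,0,57]
    - [0,0,57]
    - [0,0,57]
    - [0,0,57]
    - [0,0,57]
    - [0,0,57]
  grip: [-1,-1,-1,-1,-1,-1,-1,-1,-1,-1,-1,-1,-1,-1]

```text
clock: 2.15
tool_pos: [463.3, -249.0, 214.0]
orientation: [0.0, 0.985, -0.175, -0.0]
force: [-1.0, -0.4, 0.3]
grip_width: 91.2
```

```bash
cat > look.py <<'E'
from h import *
import sys
n=sys.argv[1]; things=sys.argv[2].split(',')
Z={'blank_mid':29,'jig':0,'fence_face':30,'nest':18,'jaw_plate':30,'knob_grip':65}
st=arm.state(); im=optics.grab_frame('wrist'); save(im,n)
print(st['clock'],st['tool_pos'].round(1),st['orientation'].round(4),st['joints'].round(2))
for t in things:
    z=Z[t]
    for r in optics.place_of('wrist',t)[:3]:
        uv=np.array(r['xy'])*[560,420]; print(t,round(r['p'],2),uv.round(1),atz('wrist',uv,z,st).round(1))
E
python3 look.py w1.png blank_mid
```

```text
2.15 [ 463.3 -249.   214. ] [ 1.000e-04  9.846e-01 -1.749e-01 -0.000e+00] [-0.61  0.35  1.59 -0.    1.2  -0.25]
blank_mid 0.98 [312.4 257.1] [ 472.6 -341.4   29. ]
blank_mid 0.88 [210.3 116.6] [ 421.7 -145.9   29. ]
blank_mid 0.82 [283.8 180.9] [ 472.1 -242.    29. ]
```

View pics/w1.png

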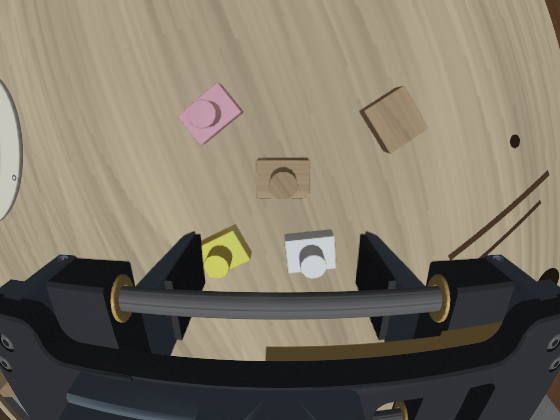

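Run:
```python
import cv2
a=cv2.imread('pics/w1.png'); cv2.imwrite('pics/w1c.png',cv2.resize(a[140:220,234:334],None,fx=7,fy=7,interpolation=cv2.INTER_CUBIC))
```

```text
(no output)
```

View pics/w1c.png

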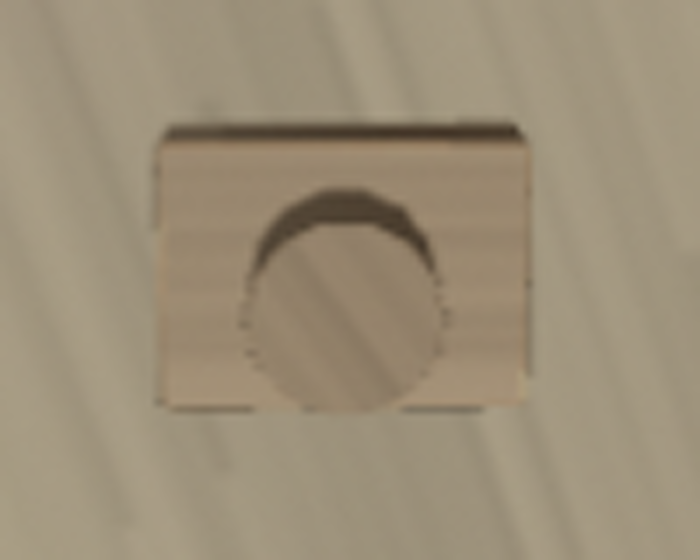

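The crop shows the plain-pine blank with its rectangular foot (corners about (157,143) to (528,405) in the crop) and its boss top at (345,317). It is bare wood, so this is the one meant.

Run:
```python
from h import *
f=lambda p:(234+p[0]/7,140+p[1]/7)
C=[atz('wrist',f(p),26) for p in [(157,143),(528,143),(526,405),(157,407)]]
for c in C: print(c.round(1))
print('mid',np.mean(C,0).round(1)); 
for i in range(4):
    d=C[(i+1)%4]-C[i]; print(np.hypot(*d[:2]).round(1), np.degrees(np.arctan2(d[1],d[0])).round(1))
print('boss',atz('wrist',f((345,317)),58).round(1))
```

```text
[ 451.5 -210.1   26. ]
[ 506.8 -230.3   26. ]
[ 492.4 -270.9   26. ]
[ 435.9 -250.5   26. ]
mid [ 471.7 -240.4   26. ]
58.8 -20.2
43.0 -109.5
60.1 160.1
43.3 68.9
boss [ 471.9 -240.3   58. ]
```

>>> arm_command:
  xyz:
    - [0.0085,0.0086,-0.04]
    - [0.0085,0.0086,-0.08]
    - [0.0085,0.0086,-0.115]
    - [0.0085,0.0086,-0.14]
    - [0.0085,0.0086,-0.16]
    - [0.0085,0.0086,-0.175]
    - [0.0085,0.0086,-0.184]
    - [0.0085,0.0086,-0.184]
    - [0.0085,0.0086,-0.184]
    - [0.0085,0.0086,-0.184]
    - [0.0085,0.0086,-0.184]
    - [0.0085,0.0086,-0.184]
    - [0.0085,0.0086,-0.184]
    - [0.0085,0.0086,-0.184]
    - [0.0085,0.0086,-0.184]
    - [0.0085,0.0086,-0.184]
  angular:
    - [0,0,0]
    - [0,0,0]
    - [0,0,0]
    - [0,0,0]
    - [0,0,0]
    - [0,0,0]
    - [0,0,0]
    - [0,0,0]
    - [0,0,0]
    - [0,0,0]
    - [0,0,0]
    - [0,0,0]
    - [0,0,0]
    - [0,0,0]
    - [0,0,0]
    - [0,0,0]
  grip: [-1,-1,-1,-1,-1,-1,-1,-1,0.4,0.4,0.4,0.4,0.4,0.4,0.4,0.4]

```text
clock: 3.85
tool_pos: [472.2, -239.4, 29.9]
orientation: [-0.0, 0.985, -0.174, -0.0]
force: [-2.4, 1.5, 1.1]
grip_width: 29.8
```

>>> arm_command:
  xyz:
    - [0,0,0]
    - [0,0,0]
    - [0,0,0.015]
    - [0,0,0.045]
    - [0,0,0.09]
    - [0,0.02,0.13]
    - [0.01,0.05,0.17]
    - [0.03,0.09,0.19]
    - [0.04,0.13,0.19]
    - [0.05,0.17,0.19]
    - [0.06,0.21,0.19]
    - [0.07,0.25,0.19]
    - [0.073,0.275,0.19]
    - [0.073,0.289,0.19]
    - [0.073,0.289,0.19]
    - [0.073,0.289,0.19]
    - [0.073,0.289,0.19]
  angular:
    - [0,0,0]
    - [0,0,0]
    - [0,0,0]
    - [0,0,0]
    - [0,0,0]
    - [0,0,0]
    - [0,0,2]
    - [0,0,4]
    - [0,0,6]
    - [0,0,8]
    - [0,0,9]
    - [0,0,9]
    - [0,0,9]
    - [0,0,9]
    - [0,0,9]
    - [0,0,9]
    - [0,0,9]
  grip: [1,1,1,1,1,1,1,1,1,1,1,1,1,1,1,1,1]

```text
clock: 5.55
tool_pos: [545.3, 48.3, 219.9]
orientation: [0.0, 0.995, -0.097, -0.0]
force: [0.7, -0.5, -2.0]
grip_width: 29.8
```

```bash
python3 look.py w2.png jig,fence_face,nest,jaw_plate,knob_grip
```

```text
5.55 [545.3  48.3 219.9] [ 2.000e-04  9.953e-01 -9.690e-02 -1.000e-04] [-0.02  0.38  1.53 -0.    1.23  0.17]
jig 0.53 [279.3  78.7] [570.7 171.8   0. ]
fence_face 0.58 [280.2  97.4] [567.  147.9  30. ]
nest 0.57 [280.2  77.5] [571.6 171.   18. ]
jaw_plate 0.62 [278.9  52.6] [575.4 197.6  30. ]
knob_grip 0.7 [281.4 162.6] [555.1  81.5  65. ]
```

View pics/w2.png

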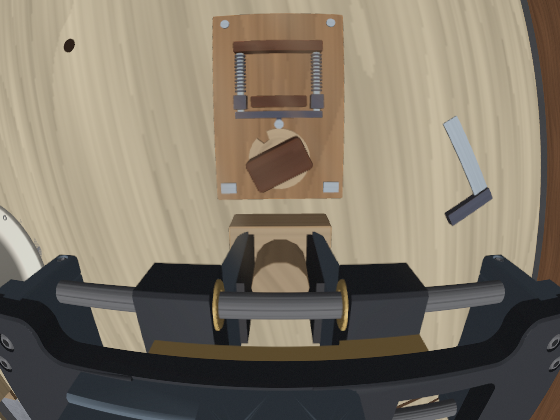

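The wrist view shows the jig at top centre: jaw plate at row 46, fence at row 101, roller at (279,125), cam notch at (262,138), knob bar at (280,163). The held blank is level at (280,250). I'll enlarge it to measure.

Run:
```python
import cv2
a=cv2.imread('pics/w2.png'); cv2.imwrite('pics/w2c.png',cv2.resize(a[5:125,205:355],None,fx=5,fy=5,interpolation=cv2.INTER_CUBIC))
```

```text
(no output)
```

View pics/w2c.png

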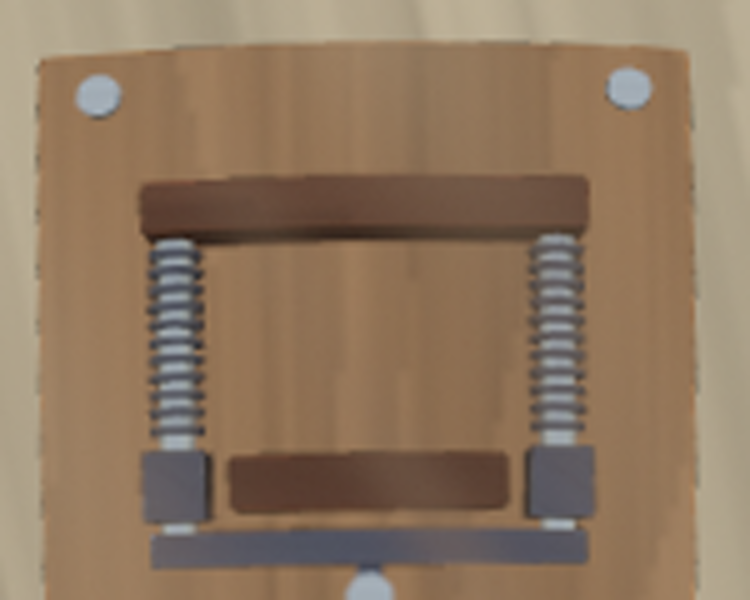

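Run:
```python
from h import *
f=lambda p:(205+p[0]/5,5+p[1]/5)
A=lambda p,z:atz('wrist',f(p),z)[:2]
def show(n,a,b):
    d=b-a; print(n,a.round(1),b.round(1),'mid',((a+b)/2).round(1),'len',np.hypot(*d).round(1),'ang',np.degrees(np.arctan2(d[1],d[0])).round(1))
show('fence front',A((229,455),40),A((509,452),40))
show('fence back',A((231,512),40),A((508,508),40))
show('jaw outer',A((141,184),40),A((588,177),40))
show('jaw inner',A((143,233),40),A((588,230),40))
show('board far',A((40,60),18),A((690,50),18))
m=lambda u,v,z:atz('wrist',(u,v),z)[:2]
show('board near',m(218,199,18),m(343,198,18))
show('screws far',A((98,96),18),A((629,88),18))
show('plates near',m(229,188,18),m(331,187,18))
# held blank: foot-top front edge (far from camera? ) 
st=arm.state(); 
show('blank edge z?',atz('wrist',(231,228),st['tool_pos'][2]-4)[:2],atz('wrist',(330,228),st['tool_pos'][2]-4)[:2])
```

```text
fence front [536.8 155.9] [595.1 145. ] mid [566.  150.5] len 59.3 ang -10.6
fence back [534.8 143.8] [592.6 133.2] mid [563.7 138.5] len 58.8 ang -10.4
jaw outer [530.1 219. ] [623.5 202. ] mid [576.8 210.5] len 95.0 ang -10.3
jaw inner [528.4 208. ] [621.1 190.2] mid [574.8 199.1] len 94.4 ang -10.9
board far [510.9 261. ] [657.3 234.3] mid [584.1 247.7] len 148.8 ang -10.3
board near [471.3  47.6] [618.4  19.9] mid [544.8  33.7] len 149.7 ang -10.7
screws far [522.4 248.4] [641.1 226.7] mid [581.7 237.6] len 120.8 ang -10.4
plates near [487.6  58.1] [606.1  35.9] mid [546.8  47. ] len 120.6 ang -10.6
blank edge z? [523.3  73.1] [579.   62.1] mid [551.2  67.6] len 56.8 ang -11.2
```

Run:
```python
import cv2
a=cv2.imread('pics/w2.png'); cv2.imwrite('pics/w2d.png',cv2.resize(a[195:345,205:355],None,fx=4,fy=4,interpolation=cv2.INTER_CUBIC))
```

```text
(no output)
```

View pics/w2d.png

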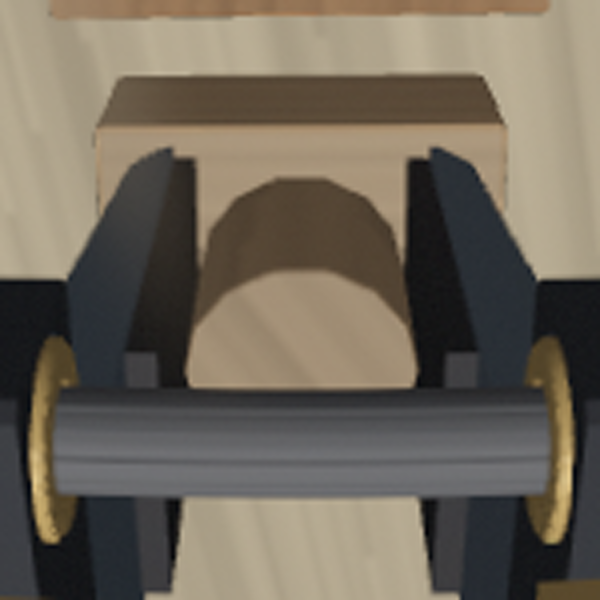

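Run:
```python
from h import *
st=arm.state(); T=st['tool_pos']
for dz in (-4,-8):
    a,b=[atz('wrist',(205+u/4,195+v/4),T[2]+dz) for u,v in [(96,126),(507,125)]]
    d=b-a; y=np.radians(-11.1)
    m=(a+b)/2-T; print(dz,np.hypot(*d[:2]).round(1),np.degrees(np.arctan2(d[1],d[0])).round(1),'tool frame x,y of edge mid',(m[0]*np.cos(y)+m[1]*np.sin(y)).round(2),(m[0]*np.sin(y)-m[1]*np.cos(y)).round(2))
a,b=[atz('wrist',(205+u/4,195+v/4),T[2]-30) for u,v in [(118,76),(485,75)]]
d=b-a;m=(a+b)/2-T; print('bottom',np.hypot(*d[:2]),np.degrees(np.arctan2(d[1],d[0])),(m[0]*np.cos(y)+m[1]*np.sin(y)).round(2),(m[0]*np.sin(y)-m[1]*np.cos(y)).round(2))
print(2*np.degrees(np.arctan2(st['orientation'][2],st['orientation'][1])))
```

```text
-4 58.9 -11.0 tool frame x,y of edge mid 1.97 -20.28
-8 60.2 -11.0 tool frame x,y of edge mid 1.98 -18.85
bottom 59.57236479618779 -10.99504883849135 2.01 -19.62
-11.100226923706932
```

>>> arm_command:
  xyz:
    - [0.007,0.035,0]
    - [0.014,0.075,0]
    - [0.021,0.11,0]
    - [0.024,0.129,-0.02]
    - [0.024,0.129,-0.05]
    - [0.024,0.129,-0.085]
    - [0.024,0.129,-0.115]
    - [0.024,0.129,-0.13]
    - [0.024,0.129,-0.135]
    - [0.024,0.129,-0.135]
    - [0.024,0.129,-0.135]
    - [0.024,0.129,-0.135]
  angular:
    - [0,0,0.5]
    - [0,0,0.5]
    - [0,0,0.5]
    - [0,0,0.5]
    - [0,0,0.5]
    - [0,0,0.5]
    - [0,0,0.5]
    - [0,0,0.5]
    - [0,0,0.5]
    - [0,0,0.5]
    - [0,0,0.5]
    - [0,0,0.5]
  grip: [1,1,1,1,1,1,1,1,1,1,1,1]

```text
clock: 7.05
tool_pos: [570.1, 178.5, 86.0]
orientation: [-0.0, 0.996, -0.092, 0.001]
force: [-0.2, 0.6, -2.2]
grip_width: 29.1
```

Run:
```python
from h import *
st=arm.state(); im=optics.grab_frame('wrist'); save(im,'w3.png'); save(cv2.resize(im[60:260,180:380],None,fx=3,fy=3,interpolation=cv2.INTER_CUBIC),'w3c.png')
print(st['tool_pos'],st['orientation'].round(4))
```

```text
[570.11889783 178.5399509   86.02905969] [-3.000e-04  9.957e-01 -9.210e-02  9.000e-04]
```

View pics/w3c.png

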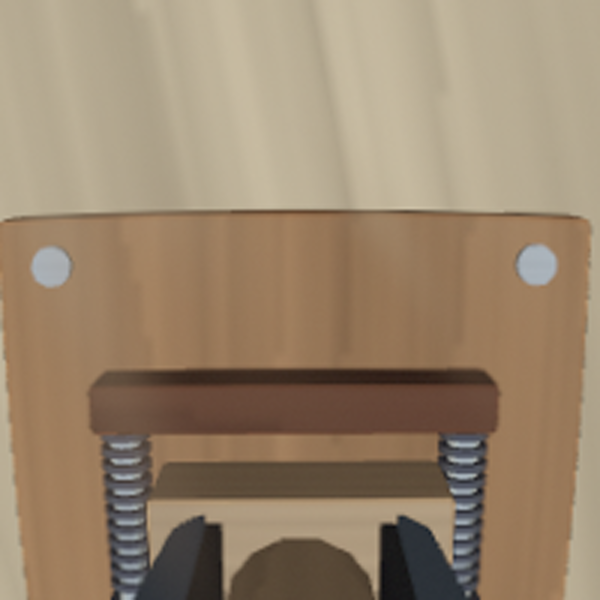

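Run:
```python
from h import *
st=arm.state(); T=st['tool_pos']; y=2*np.arctan2(st['orientation'][2],st['orientation'][1]); print(np.degrees(y))
def show(n,p,q,z):
    P=[atz('wrist',(180+u/3,60+v/3),z) for u,v in (p,q)]
    L=[]
    for a in P:
        m=a-T; L.append([m[0]*np.cos(y)+m[1]*np.sin(y), m[0]*np.sin(y)-m[1]*np.cos(y)])
    L=np.array(L); d=L[1]-L[0]; print(n,L.round(1).tolist(),'mid',L.mean(0).round(2),'len',np.hypot(*d).round(1),'ang',np.degrees(np.arctan2(d[1],d[0])).round(1))
show('jaw inner top',(90,433),(498,431),40)
show('jaw outer top',(92,388),(497,383),40)
show('screws',(51,267),(537,264),18)
show('board far',(5,222),(588,218),18)
show('blank bottom',(165,463),(440,461),56)
show('blank top',(150,500),(456,498),82)
```

```text
-10.5632284230364
jaw inner top [[-47.2, -21.7], [48.0, -22.0]] mid [  0.41 -21.85] len 95.2 ang -0.2
jaw outer top [[-46.1, -32.5], [47.2, -33.5]] mid [  0.54 -32.98] len 93.3 ang -0.6
screws [[-60.1, -58.5], [60.9, -59.1]] mid [  0.38 -58.79] len 121.0 ang -0.2
board far [[-71.7, -70.3], [73.7, -71.1]] mid [  1.03 -70.72] len 145.4 ang -0.3
blank bottom [[-27.4, -19.4], [32.1, -19.7]] mid [  2.36 -19.56] len 59.5 ang -0.4
blank top [[-26.9, -20.2], [31.6, -20.5]] mid [  2.35 -20.31] len 58.4 ang -0.3
```

>>> arm_command:
  xyz:
    - [-0.0021,-0.0009,-0.005]
    - [-0.0021,-0.0009,-0.011]
    - [-0.0021,-0.0009,-0.011]
    - [-0.0021,-0.0009,-0.011]
    - [-0.0021,-0.0009,-0.011]
  angular:
    - [0,0,0]
    - [0,0,0]
    - [0,0,0]
    - [0,0,0]
    - [0,0,0]
  grip: [1,1,1,1,1]

```text
clock: 7.6
tool_pos: [567.4, 177.6, 73.9]
orientation: [-0.0, 0.996, -0.092, 0.0]
force: [0.4, -0.0, -2.1]
grip_width: 29.4
```

Run:
```python
from h import *
st=arm.state(); im=optics.grab_frame('wrist'); save(im,'w4.png'); save(cv2.resize(im[130:280,205:355],None,fx=4,fy=4,interpolation=cv2.INTER_CUBIC),'w4c.png')
print(st['tool_pos'],st['orientation'].round(4))
```

```text
[567.426593   177.60261311  73.94181503] [-0.      0.9958 -0.092   0.    ]
```

View pics/w4c.png

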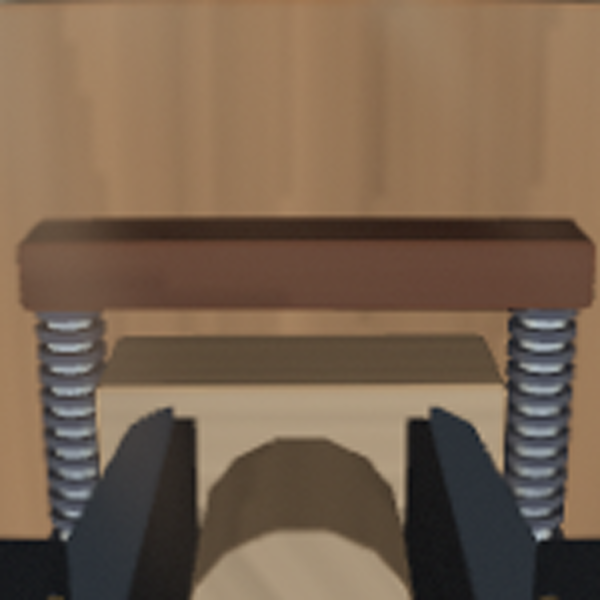

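Run:
```python
from h import *
st=arm.state(); T=st['tool_pos']; y=2*np.arctan2(st['orientation'][2],st['orientation'][1]); print(T,np.degrees(y))
def show(n,p,q,z):
    P=[atz('wrist',(205+u/4,130+v/4),z) for u,v in (p,q)]
    L=[]
    for a in P:
        m=a-T; L.append([m[0]*np.cos(y)+m[1]*np.sin(y), m[0]*np.sin(y)-m[1]*np.cos(y)])
    L=np.array(L); d=L[1]-L[0]; print(n,'mid',L.mean(0).round(2),'len',np.hypot(*d).round(1),'ang',np.degrees(np.arctan2(d[1],d[0])).round(1))
show('jaw inner top',(18,310),(595,309),40)
show('jaw outer top',(20,243),(593,241),40)
show('blank bottom',(112,337),(488,335),44)
show('blank top',(98,384),(504,384),70)
```

```text
[567.44810404 177.59442765  74.00115785] -10.564648241332417
jaw inner top mid [  2.9  -22.85] len 95.9 ang -0.0
jaw outer top mid [  2.88 -34.37] len 93.8 ang -0.2
blank bottom mid [  1.77 -19.52] len 61.1 ang -0.3
blank top mid [  1.91 -20.49] len 58.1 ang 0.1
```

>>> arm_command:
  xyz:
    - [0.001,-0.0002,-0.005]
    - [0.001,-0.0002,-0.01]
    - [0.001,-0.0002,-0.015]
    - [0.001,-0.0002,-0.019]
    - [0.001,-0.0002,-0.022]
    - [0.001,-0.0002,-0.024]
    - [0.001,-0.0002,-0.0255]
    - [0.001,-0.0002,-0.0255]
    - [0.001,-0.0002,-0.0255]
  angular:
    - [0,0,0]
    - [0,0,0]
    - [0,0,0]
    - [0,0,0]
    - [0,0,0]
    - [0,0,0]
    - [0,0,0]
    - [0,0,0]
    - [0,0,0]
  grip: [1,1,1,1,1,1,1,1,1]

```text
clock: 8.55
tool_pos: [568.4, 177.4, 48.5]
orientation: [-0.0, 0.996, -0.092, 0.0]
force: [0.4, 0.7, -2.2]
grip_width: 29.2
```

>>> arm_command:
  xyz:
    - [0,0,0]
    - [0,0,0]
    - [0,0,0]
    - [0,0,0]
    - [0,0,0]
    - [0,0,0]
    - [0,0,0]
    - [0,0,0.02]
    - [0,0,0.05]
    - [0,0,0.09]
    - [0,0,0.13]
    - [0,0,0.16]
    - [0,0,0.16]
    - [0,0,0.16]
  angular:
    - [0,0,0]
    - [0,0,0]
    - [0,0,0]
    - [0,0,0]
    - [0,0,0]
    - [0,0,0]
    - [0,0,0]
    - [0,0,0]
    - [0,0,0]
    - [0,0,0]
    - [0,0,0]
    - [0,0,0]
    - [0,0,0]
    - [0,0,0]
  grip: [0,-0.5,-1,-1,-1,-1,-1,-1,-1,-1,-1,-1,-1,-1]

```text
clock: 9.95
tool_pos: [568.4, 177.4, 208.7]
orientation: [-0.0, 0.996, -0.092, 0.001]
force: [0.0, -0.0, -0.2]
grip_width: 91.2
```

```bash
python3 look.py w5.png knob_grip,nest,blank_mid,fence_face
python3 - <<'E'
import cv2
a=cv2.imread('pics/w5.png'); cv2.imwrite('pics/w5c.png',cv2.resize(a[90:290,180:380],None,fx=3,fy=3,interpolation=cv2.INTER_CUBIC))
E
```

```text
9.95 [568.4 177.4 208.7] [-2.000e-04  9.958e-01 -9.200e-02  5.000e-04] [ 0.2   0.46  1.43 -0.    1.26  0.39]
knob_grip 0.81 [283.4 281.4] [556.7  84.2  65. ]
blank_mid 0.87 [280.  195.3] [569.3 171.4  29. ]
fence_face 0.67 [279.5 216.7] [564.2 147.3  30. ]
```

View pics/w5c.png

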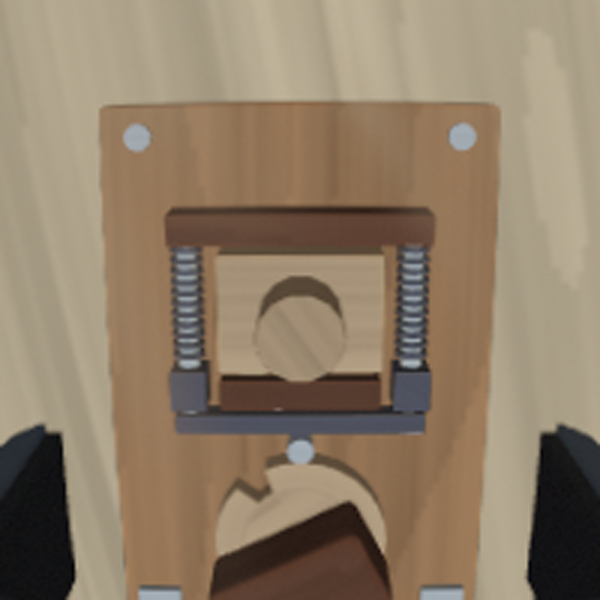

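The blank stands between fence and jaw, released (boss top at about (300,335) in the crop), and the jaw is open. Next I go above the knob and turn the fingers across the bar.

>>> arm_command:
  xyz:
    - [-0.005,-0.03,0]
    - [-0.01,-0.06,0]
    - [-0.015,-0.085,0]
    - [-0.0173,-0.0934,0]
    - [-0.0173,-0.0934,0]
    - [-0.0173,-0.0934,0]
    - [-0.0173,-0.0934,0]
    - [-0.0173,-0.0934,0]
    - [-0.0173,-0.0934,0]
    - [-0.0173,-0.0934,0]
    - [-0.0173,-0.0934,0]
    - [-0.0173,-0.0934,0]
    - [-0.0173,-0.0934,0]
    - [-0.0173,-0.0934,0]
    - [-0.0173,-0.0934,0]
    - [-0.0173,-0.0934,0]
  angular:
    - [0,0,8]
    - [0,0,16]
    - [0,0,24]
    - [0,0,32]
    - [0,0,40]
    - [0,0,48]
    - [0,0,56]
    - [0,0,64]
    - [0,0,72]
    - [0,0,80]
    - [0,0,88]
    - [0,0,96]
    - [0,0,104]
    - [0,0,111]
    - [0,0,114]
    - [0,0,114]
  grip: [-1,-1,-1,-1,-1,-1,-1,-1,-1,-1,-1,-1,-1,-1,-1,-1]

```text
clock: 11.8
tool_pos: [550.8, 84.0, 207.8]
orientation: [-0.0, 0.619, 0.785, -0.0]
force: [0.1, -0.0, -0.8]
grip_width: 91.1
```

```bash
python3 look.py w6.png knob_grip
python3 - <<'E'
import cv2
a=cv2.imread('pics/w6.png'); cv2.imwrite('pics/w6c.png',cv2.resize(a[90:290,180:380],None,fx=3,fy=3,interpolation=cv2.INTER_CUBIC))
E
```

```text
11.8 [550.8  84.  207.8] [-4.000e-04  6.191e-01  7.853e-01 -4.000e-04] [ 0.04  0.41  1.52 -0.    1.22 -1.76]
knob_grip 0.86 [280.2 195.6] [550.4  84.4  65. ]
knob_grip 0.62 [323.4 201. ] [545.7 127.8  65. ]
```

View pics/w6c.png

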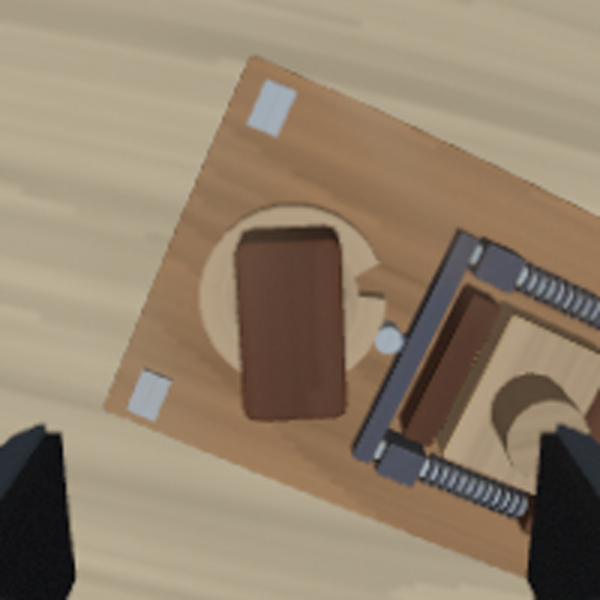

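Run:
```python
from h import *
f=lambda p:(180+p[0]/3,90+p[1]/3)
C=[atz('wrist',f(p),82)[:2] for p in [(234,246),(337,236),(347,412),(247,419)]]
print(np.mean(C,0))
for i in range(4):
    d=C[(i+1)%4]-C[i]; print(np.hypot(*d).round(1), np.degrees(np.arctan2(d[1],d[0])).round(1))
print('roller',atz('wrist',f((389,340)),40)[:2])
```

```text
[551.31171054  81.46059108]
31.8 108.8
57.4 17.1
32.4 -72.5
56.7 -163.5
roller [557.78137363 118.84795558]
```

Run:
```python
from h import *
S5={'tool_pos':np.array([568.4,177.4,208.7]),'orientation':[-2e-4,.9958,-.0920,5e-4]}
f5=lambda p:(180+p[0]/3,90+p[1]/3)
P=[(216,254),(383,254),(381,376),(220,376)]
C=[atz('wrist',f5(p),44,S5)[:2] for p in P[:2]]; print('w5 foot jaw edge',np.round(C,1),'mid-22y',(np.mean(C,0)-22*np.array([.183,.983])).round(1))
print('boss',atz('wrist',f5((300,337)),76,S5).round(1))
C=[atz('wrist',f5(p),82,S5)[:2] for p in [(135,205)]]
print('fence', [atz('wrist',f5(p),40,S5)[:2].round(1) for p in [(221,376),(380,376),(221,408),(380,408)]])
print('roller w5',atz('wrist',f5((300,453)),40,S5).round(1))
print('disc centre w5 ', atz('wrist',f5((301,548)),32,S5).round(1))
print('disc centre w6', atz('wrist',f5((292,297)),32).round(1))
# w6 board plates at z 18
print('plates w6', [atz('wrist',f5(p),18)[:2].round(1) for p in [(272,108),(150,394)]])
```

```text
w5 foot jaw edge [[543.2 199.8]
 [600.5 189. ]] mid-22y [567.8 172.7]
boss [568.  173.4  76. ]
fence [array([535.2, 154.5]), array([592.3, 143.7]), array([532.6, 142.3]), array([590.3, 131.5])]
roller w5 [558.  119.4  40. ]
disc centre w5  [550.2  75.6  32. ]
disc centre w6 [552.2  81.5  32. ]
plates w6 [array([487.7,  58.8]), array([606. ,  36.7])]
```

View pics/w6.png

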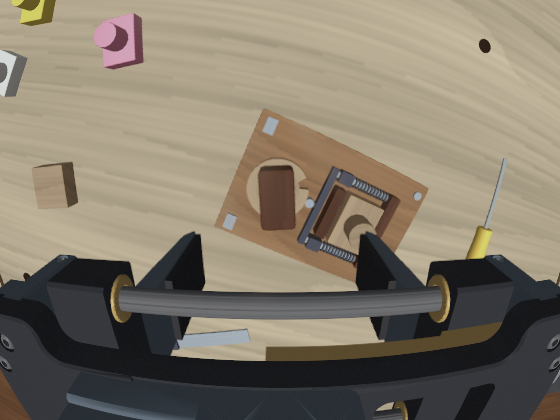

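>>> arm_command:
  xyz:
    - [0.0005,-0.0027,0]
    - [0.0005,-0.0027,-0.03]
    - [0.0005,-0.0027,-0.065]
    - [0.0005,-0.0027,-0.1]
    - [0.0005,-0.0027,-0.125]
    - [0.0005,-0.0027,-0.145]
    - [0.0005,-0.0027,-0.155]
    - [0.0005,-0.0027,-0.161]
    - [0.0005,-0.0027,-0.161]
    - [0.0005,-0.0027,-0.161]
  angular:
    - [0,0,3.5]
    - [0,0,3.5]
    - [0,0,3.5]
    - [0,0,3.5]
    - [0,0,3.5]
    - [0,0,3.5]
    - [0,0,3.5]
    - [0,0,3.5]
    - [0,0,3.5]
    - [0,0,3.5]
  grip: [-0.6,-0.6,-0.6,-0.6,-0.6,-0.6,-0.6,-0.6,-0.6,-0.6]

```text
clock: 12.9
tool_pos: [552.0, 81.3, 48.2]
orientation: [0.0, 0.595, 0.803, 0.0]
force: [1.4, 0.5, -0.2]
grip_width: 72.9
```

>>> arm_command:
  xyz:
    - [0,0,0]
    - [0,0,0]
    - [0,0,0]
    - [0,0,0]
    - [0,0,0]
    - [0,0,0]
  angular:
    - [0,0,0]
    - [0,0,0]
    - [0,0,0]
    - [0,0,0]
    - [0,0,0]
    - [0,0,0]
  grip: [0.1,0.2,0.3,0.6,1,1]

```text
clock: 13.5
tool_pos: [551.6, 81.2, 47.5]
orientation: [0.0, 0.595, 0.803, -0.0]
force: [0.6, -2.1, 0.9]
grip_width: 34.2
```

```bash
cat > s.py <<'E'
from h import *
st=arm.state()
print(st['clock'],st['tool_pos'].round(2),'yaw',np.degrees(2*np.arctan2(st['orientation'][2],st['orientation'][1])).round(2),'F',st['force'].round(2),'M',st['moment'].round(3),st['grip_width'].round(1))
E
python3 s.py
python3 - <<'E'
from h import *
im=optics.grab_frame('wrist'); save(im,'w7.png');
E
```

```text
Traceback (most recent call last):
  File "s.py", line 3, in <module>
    print(st['clock'],st['tool_pos'].round(2),'yaw',np.degrees(2*np.arctan2(st['orientation'][2],st['orientation'][1])).round(2),'F',st['force'].round(2),'M',st['moment'].round(3),st['grip_width'].round(1))
                                                                                                                                                                                    ^^^^^^^^^^^^^^^^^^^^^^
AttributeError: 'float' object has no attribute 'round'
```

View pics/w7.png

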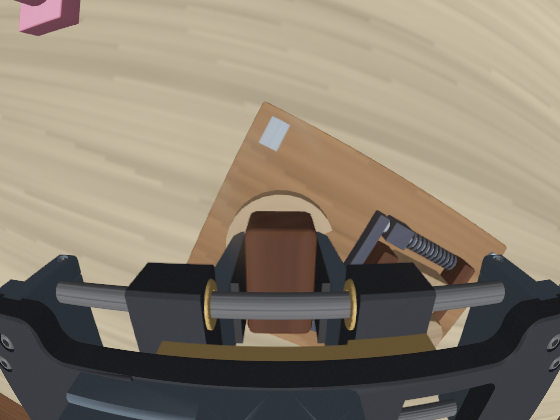

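>>> arm_command:
  xyz:
    - [0,0,0]
    - [0,0,0]
    - [0,0,0]
    - [0,0,0]
    - [0,0,0]
    - [0,0,0]
    - [0,0,0]
    - [0,0,0]
  angular:
    - [0,0,-2]
    - [0,0,-4]
    - [0,0,-6]
    - [0,0,-8]
    - [0,0,-10]
    - [0,0,-12]
    - [0,0,-14]
    - [0,0,-16]
  grip: [1,1,1,1,1,1,1,1]

```text
clock: 14.35
tool_pos: [551.8, 80.9, 47.5]
orientation: [0.0, 0.702, 0.713, -0.0]
force: [1.3, -4.5, 0.8]
grip_width: 33.8
```

```bash
sed -i "s/,st\['grip_width'\].round(1))/,round(float(st['grip_width']),1))/" s.py; python3 s.py
```

```text
14.35 [551.78  80.88  47.48] yaw 90.89 F [ 1.3  -4.51  0.84] M [-0.692 -0.24   0.444] 33.8
```

>>> arm_command:
  xyz:
    - [0,-0.0005,0]
    - [0,-0.0005,0]
    - [0,-0.0005,0]
    - [0,-0.0005,0]
  angular:
    - [0,0,-1.5]
    - [0,0,-3]
    - [0,0,-4.5]
    - [0,0,-6]
  grip: [1,1,1,1]

```text
clock: 14.75
tool_pos: [551.8, 80.7, 47.5]
orientation: [0.0, 0.738, 0.675, 0.0]
force: [2.8, -2.2, 2.1]
grip_width: 33.8
```

```bash
python3 s.py
```

```text
14.75 [551.76  80.74  47.5 ] yaw 84.84 F [ 2.75 -2.24  2.05] M [-0.299 -0.468  0.51 ] 33.8
```

>>> arm_command:
  xyz:
    - [0,0,0]
    - [0,0,0]
    - [0,0,0]
  angular:
    - [0,0,-1.5]
    - [0,0,-3]
    - [0,0,-4]
  grip: [1,1,1]

```text
clock: 15.05
tool_pos: [551.7, 80.6, 47.5]
orientation: [0.0, 0.761, 0.648, 0.0]
force: [2.9, -3.8, 2.7]
grip_width: 34.2
```

```bash
python3 s.py
python3 - <<'E'
from h import *
im=optics.grab_frame('wrist'); save(im,'w8.png'); save(cv2.resize(im[90:290,180:480],None,fx=2.5,fy=2.5,interpolation=cv2.INTER_CUBIC),'w8c.png')
E
```

```text
15.05 [551.74  80.65  47.49] yaw 80.83 F [ 2.9  -3.8   2.68] M [-0.612 -0.555  0.215] 34.2
```

View pics/w8c.png

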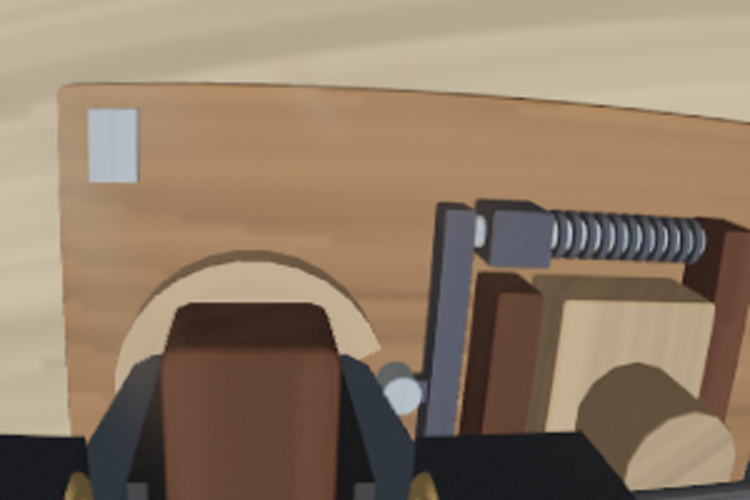

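>>> arm_command:
  xyz:
    - [0,0,0]
    - [0,0,0]
    - [0,0,0]
  angular:
    - [0,0,-1.5]
    - [0,0,-3]
    - [0,0,-4]
  grip: [1,1,1]

```text
clock: 15.4
tool_pos: [551.7, 80.6, 47.5]
orientation: [0.0, 0.784, 0.621, 0.0]
force: [3.3, -5.2, 2.0]
grip_width: 33.9
```

```bash
python3 s.py
```

```text
15.4 [551.71  80.62  47.46] yaw 76.83 F [ 3.29 -5.18  2.04] M [-0.889 -0.621  0.007] 33.9
```

>>> arm_command:
  xyz:
    - [0,0,0]
    - [0,0,0]
    - [0,0,0]
  angular:
    - [0,0,-1]
    - [0,0,-2]
    - [0,0,-3]
  grip: [1,1,1]

```text
clock: 15.7
tool_pos: [551.7, 80.5, 47.5]
orientation: [0.0, 0.799, 0.601, 0.0]
force: [2.7, -5.4, 2.7]
grip_width: 33.8
```

```bash
python3 s.py
python3 - <<'E'
from h import *
im=optics.grab_frame('wrist'); save(im,'w9.png'); save(cv2.resize(im[90:290,180:480],None,fx=2.5,fy=2.5,interpolation=cv2.INTER_CUBIC),'w9c.png')
E
```

```text
15.7 [551.68  80.53  47.48] yaw 73.85 F [ 2.74 -5.42  2.73] M [-0.947 -0.568  0.083] 33.8
```

View pics/w9c.png

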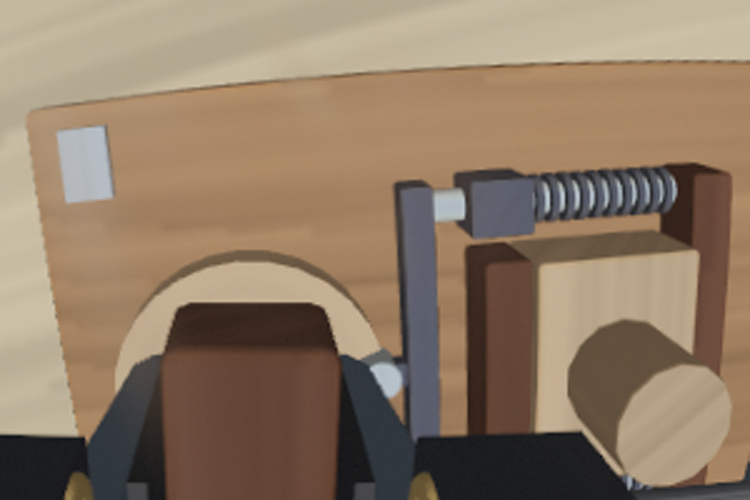

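>>> arm_command:
  xyz:
    - [0,0,0]
    - [0,0,0]
  angular:
    - [0,0,-0.8]
    - [0,0,-1.5]
  grip: [1,1]

```text
clock: 15.95
tool_pos: [551.7, 80.5, 47.5]
orientation: [0.0, 0.807, 0.59, 0.0]
force: [2.7, -6.1, 2.6]
grip_width: 33.4
```

```bash
python3 s.py
```

```text
15.95 [551.71  80.5   47.48] yaw 72.37 F [ 2.73 -6.1   2.62] M [-1.004 -0.576  0.189] 33.4
```

>>> arm_command:
  xyz:
    - [0,0,0]
    - [0,0,0]
    - [0,0,0]
    - [0,0,0]
    - [0,0,0]
    - [0,0,0.02]
    - [0,0,0.05]
    - [0,0,0.09]
    - [0,0,0.13]
    - [0,0,0.16]
    - [0,0,0.16]
    - [0,0,0.16]
    - [0,0,0.16]
  angular:
    - [0,0,0]
    - [0,0,0]
    - [0,0,0]
    - [0,0,0]
    - [0,0,0]
    - [0,0,0]
    - [0,0,0]
    - [0,0,0]
    - [0,0,0]
    - [0,0,0]
    - [0,0,0]
    - [0,0,0]
    - [0,0,0]
  grip: [0,-0.3,-0.5,-0.5,-0.5,-0.5,-0.5,-0.5,-0.5,-0.5,-0.5,-0.5,-0.5]

```text
clock: 17.25
tool_pos: [550.8, 80.8, 206.4]
orientation: [-0.001, 0.807, 0.591, -0.001]
force: [-0.7, -0.4, -0.6]
grip_width: 68.4
```

```bash
python3 s.py
python3 - <<'E'
from h import *
im=optics.grab_frame('wrist'); save(im,'w10.png'); save(cv2.resize(im[110:310,200:400],None,fx=3,fy=3,interpolation=cv2.INTER_CUBIC),'w10c.png')
E
```

```text
17.25 [550.81  80.76 206.35] yaw 72.44 F [-0.71 -0.43 -0.58] M [ 0.042 -0.185  0.019] 68.4
```

View pics/w10c.png

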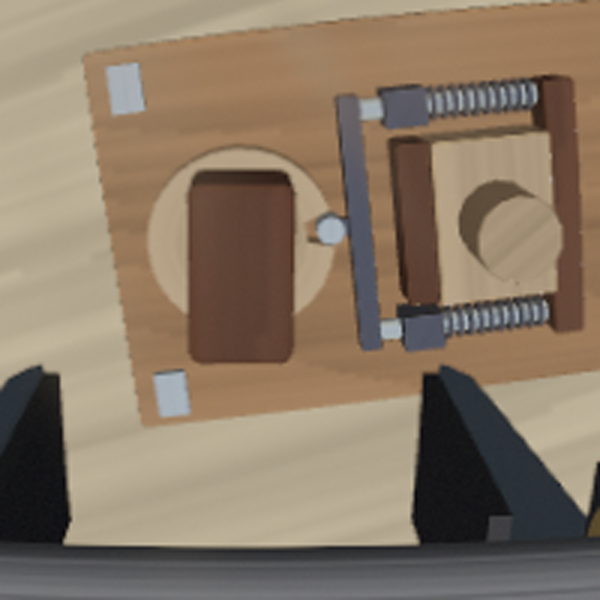

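The roller (330,230 in the crop) sits in the notch. The cross bar has moved about 6 mm away from the brackets. The blank is tight between fence and jaw with no gap, and the arm is clear. Handing in.

```bash
python3 -c "
from h import *
print(sign_off())"
```

```text
the job is handed in; nothing more can be done
None
```

The blank is clamped in the jig and the job is handed in; sign-off gives no verdict, so success rests on my own last checks.

- **Blank:** I picked the plain pine blank by its boss, set it between the fence and the open jaw, and let it go. After release, the picture showed it about 24 mm from the fence face, centred within about 1 mm and square.
- **Knob:** I gripped the bar across its 34 mm and turned it clockwise about 34.5° (0.60 rad). The turning moment fell from 0.51 to about 0 Nm as the roller sank. I stopped at 0.19 Nm, below the far wall, then let go and lifted clear.
- **Last picture (17.3 s):** The roller is in the notch and the jaw has moved roughly 6 mm, read from pixels. The blank is tight between fence and jaw with no visible gap. The clamping force could not be measured directly.
- **Disagreement:** Wrist-camera readings varied by 2–4 mm between close and far views. I placed the blank by its position relative to the jaw in the same picture, which avoided this.
- **Bystanders:** I did not go near the offcut, the square or the screwdriver, and I did not measure their positions again at the end.

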